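# Match the entrance guard blocks to the nest box fronts

## Robot

A 7-joint arm with a two-finger parallel gripper is mounted at the origin on the work surface. World frame = base frame: x ahead of the robot, y to its left, z up, the work surface at z = 0. Lengths are in m, angles in rad, forces in N, time in s.
With the tool pointing down it reaches from about 0.4 to 0.875 m from the base axis. Payload 6.5 kg.
Tool frame: the origin (TCP) lies at the very end of the fingers, on their centre line; the grasp point (between the pads) lies 19 mm behind it (ctrl.hold_point_z is the distance from the TCP to the grasp point, in m); z points along the fingers, y is the line along which they close (so a half turn about z gives the same grasp; the last joint's range is limited). The gripper opens to 88 mm and grips with 3 to 60 N. Pads are 18 mm wide; open, the fingers measure 123 mm over their backs; the gripper's body (75 mm by 187 mm) begins 45 mm behind the grasp point.
Start: joints at [1.25, 0.536, -0.004, 1.538, 0.003, 1.067, -0.071], TCP at [0.164, -0.629, 0.239] pointing down, gripper open.
Joint ranges: [-2.7, 2.7], [-0.37, 2.16], [-1.27, 1.26], [0.24, 2.4], [-1.31, 4.45], [0.19, 1.91], [-2.76, 2.76]. Speed limits (rad/s): [2.39, 2.39, 3.14, 3.14, 3.14, 3.14, 3.14].

## Interface

Orientations are given as a rotation vector (axis times angle).
In Python, from cell import status, vision, workorder, ctrl gives the robot as it stands.
- The arm moves only by the tool carry_out, never from a script. Its argument "series" is a list of rows, each an object of numbers: "rx", "ry", "rz": the turn, a rotation vector about the tool's x, y, z as a fraction of full scale; "tx", "ty", "tz": the shift along the tool's x, y, z as a fraction of full scale; "hand": the opening, from 0 (shut) to 1 (fully open). A call has 1 to 20 rows; each row shifts and turns the commanded pose from where the row before left it, along the tool's axes as they then stand; what a row does not reach is not made up. Full scale, the value 1, is 0.12 m for a shift and 45 degrees for a turn. A row lasts 1/12 s, in which the tool goes at most 41.7 mm and 7.16 degrees, less where a joint would pass 70% of its speed; a pose out of reach is approached as far as the arm can. A call with a number of a shift or a turn outside -1 to 1 is refused whole. A call with a gripper value outside its range is refused whole. The fingers move at their own pace and stop on an object; "newtons" is the grip in N (left out, the last holds). Time passes only in rows, so rows that do not move let the fingers close. It gives the time, the measured TCP pose, the force, the opening and the grip force at its end, in the units of the state.
- status.sense(): the state, without advancing time (a new reading comes with each control period).
- vision.camera(name): name is "scene" or "top" or "wrist"; returns a dict with "frame" (400x640x3 uint8, red, green, blue), "z_map" (400x640 float32, m along the optical axis (not along the pixel's ray), 0 where there is no reading), "K" (3x3 intrinsics, pixels), "view" (4x4, takes a point from world to camera coordinates). Camera axes: x right, y down, z forward; pixel columns grow to the right and rows downward; lengths in m; the calibration is good to about 2 mm. A picture is of the moment at which its call begins.
- workorder.sign_off(): hands the job in; it is judged then, once.
The state is a dict: "clock": time; "joint_positions": joint angles; "joint_velocities": joint speeds; "joint_efforts": joint torques, N m; "tcp_pos": TCP position; "orientation": TCP orientation; "force": force on the tool from outside, world axes, zero at the start; "moment": the same for the moment, N m; "grip_width": finger opening in m; "gripper_force": force on a finger pad.
Only numpy, scipy, OpenCV 4.12 (cv2) and the standard library are available. Lean on these libraries where they do the work, as an engineer would, in place of code of your own. Each camera call takes 0.05 s, during which the arm holds its last target. There are 200 camera calls.

## Task

The fronts of three nest boxes lie on the bench with their entrance holes drilled. Pick out the three dark hardwood guard blocks that have a hole and lay each one flat on the front whose hole is the same size, hole over hole and squared up with its long side running along the front's length, ready for screwing on. Leave the fronts where they lie, and leave the block without a hole, the jar, the drill and the clamp alone.

Things in the scene. Friction and masses are not known exactly. Their poses are not given: they have to be found in the camera images.
- guard_small_centre (a point): Small guard block: loose dark hardwood block lying flat, 64 mm long (its x), 50 mm wide (its y), 28 mm thick (its z, up), with a 26 mm round hole right through its middle, top to bottom. The point is the block's centre, half-way up (14 mm above its underside).
- guard_medium_centre (a point): Medium guard block: loose dark hardwood block lying flat, 76 mm long (its x), 56 mm wide (its y), 28 mm thick (its z, up), with a 36 mm round hole right through its middle, top to bottom. The point is the block's centre, half-way up (14 mm above its underside).
- guard_large_centre (a point): Large guard block: loose dark hardwood block lying flat, 88 mm long (its x), 64 mm wide (its y), 28 mm thick (its z, up), with a 46 mm round hole right through its middle, top to bottom. The point is the block's centre, half-way up (14 mm above its underside).
- front_small_hole (a point): Front of the small nest box: pale pine board lying flat and loose on the bench, 170 mm long (along x), 110 mm wide (along y), 15 mm thick, outside face up, with a 26 mm round entrance hole on its centre line. The point is the centre of the hole at the board's upper face; x runs along the board's length from its top edge (at -x) to its foot; the top edge is 50 mm from the point; z is up.
- front_medium_hole (a point): Front of the medium nest box: pale pine board lying flat and loose on the bench, 190 mm long (along x), 125 mm wide (along y), 15 mm thick, outside face up, with a 36 mm round entrance hole on its centre line. The point is the centre of the hole at the board's upper face; x runs along the board's length from its top edge (at -x) to its foot; the top edge is 55 mm from the point; z is up.
- front_large_hole (a point): Front of the large nest box: pale pine board lying flat and loose on the bench, 210 mm long (along x), 140 mm wide (along y), 15 mm thick, outside face up, with a 46 mm round entrance hole on its centre line. The point is the centre of the hole at the board's upper face; x runs along the board's length from its top edge (at -x) to its foot; the top edge is 60 mm from the point; z is up.
- blank_centre (a point): Blank: solid dark hardwood block without a hole, 76 x 56 x 28 mm (x, y, z), lying flat among the guard blocks. It is not needed. The point is its centre, half-way up.
- jar_centre (a point): Empty open glass jar standing upright, 76 mm across, 110 mm tall. The point is its centre, half-way up.
- drill: Steel hand drill with wooden handles and a red gear wheel, lying along its x, 350 mm long, 120 mm wide, 76 mm tall at the crank grip. Origin on the bench under its middle, the wooden handle to -x, the bit to +x.
- clamp: Black plastic spring clamp with orange pads, lying on its side, about 145 x 100 x 26 mm. Origin on the bench under its pivot, jaws to +x.
Mind the look-alikes: they are no part of the job. What is shaped like the part that bears guard_medium_centre but red is not meant.

How it is judged:
At the end, for the whole second after the job is handed in: Each guard block lies flat and still on the front with the same hole size: hole centres within 10 mm seen from above, its centre 10 to 18 mm above the front's face, long axes within 0.2 rad. Fronts within 40 mm, blank block, jar (upright), drill and clamp within 30 mm of where they were (horizontal distance between guard_small_centre and front_small_hole below 0.01 m and z of guard_small_centre in the frame of front_small_hole between 0.01 and 0.018 m and angle between the x axis of guard_small_centre and the x axis of front_small_hole, either way round below 0.2 rad and angle between each of guard_small_centre, guard_medium_centre, guard_large_centre, jar_centre's own z axis and vertical below 0.1 rad and linear speed of each of guard_small, guard_medium, guard_large below 0.02 m/s and horizontal distance between guard_medium_centre and front_medium_hole below 0.01 m and z of guard_medium_centre in the frame of front_medium_hole between 0.01 and 0.018 m and angle between the x axis of guard_medium_centre and the x axis of front_medium_hole, either way round below 0.2 rad and horizontal distance between guard_large_centre and front_large_hole below 0.01 m and z of guard_large_centre in the frame of front_large_hole between 0.01 and 0.018 m and angle between the x axis of guard_large_centre and the x axis of front_large_hole, either way round below 0.2 rad and distance of each of blank_centre, jar_centre, drill, clamp from where it was at the start of the episode below 0.03 m and distance of each of front_small_hole, front_medium_hole, front_large_hole from where it was at the start of the episode below 0.04 m); the robot touches nothing.
It fails at once if the blank block is moved more than 30 mm (distance of blank_centre from where it was at the start of the episode above 0.03 m).
It fails at once if the jar is moved more than 30 mm (distance of jar_centre from where it was at the start of the episode above 0.03 m).
It fails at once if the drill is moved more than 30 mm (distance of drill from where it was at the start of the episode above 0.03 m).
It fails at once if the clamp is moved more than 30 mm (distance of clamp from where it was at the start of the episode above 0.03 m).
It fails at once if a nest box front is shoved or lifted more than 40 mm from where it lay (distance of any of front_small_hole, front_medium_hole, front_large_hole from where it was at the start of the episode above 0.04 m).
It also fails if it takes over 90 s, if anything falls off the work surface, if the arm or the gripper's body presses on something with over 40 N, if the wrist force passes 120 N, or if a joint passes its speed limit or range.

## Working session

There is one attempt and no reset: what is moved stays moved. The work goes in short steps, Python scripts to look and compute and a tool call to move; the robot and the scene stay as the last step left them, time stands still between calls to the robot, and variables do not carry over. Pictures are saved under pics/ and viewed, at most 14 in all, crops included, and the job is handed in when it is done.

Besides the shell and the picture viewer there is one more tool, called after "Emit:" by a JSON object that holds its "api" and its "payload". carry_out: Moves the arm, as the interface text tells. Its arguments: {"type":"object","properties":{"series":{"type":"array","items":{"type":"object","properties":{"rx":{"type":"number"},"ry":{"type":"number"},"rz":{"type":"number"},"tx":{"type":"number"},"ty":{"type":"number"},"tz":{"type":"number"},"hand":{"type":"number"}}}},"newtons":{"type":"number"}},"required":["series"]}

```bash
mkdir -p pics; ls; python3 - <<'E'
from cell import status, vision, workorder, ctrl
import cv2,numpy as np
s=status.sense()
print(s, ctrl.hold_point_z)
for n in ("top","scene"):
    c=vision.camera(n); cv2.imwrite(f"pics/{n}0.png",c["frame"][:,:,::-1]); np.savez(f"{n}0.npz",**c)
    print(n,c["K"].tolist(),c["view"].round(3).tolist())
E
```

```text
pics
{'clock': 0.0, 'joint_positions': array([ 1.24982287,  0.53715884, -0.00446291,  1.53887042,  0.00259926,
        1.06729997, -0.07115594]), 'joint_velocities': array([-0.00047465, -0.00204572,  0.00027966, -0.00125504,  0.00074905,
        0.0009307 , -0.00081506]), 'joint_efforts': array([ 9.75378825e-04, -5.70982969e+01,  9.90958326e-01, -2.51603615e+01,
       -5.63633989e-02,  1.79748097e-02,  1.56886213e-04]), 'tcp_pos': array([ 0.16365877, -0.62841993,  0.23784465]), 'orientation': array([-3.11442515e+00, -3.99112511e-01,  5.22068755e-04]), 'force': array([ 0.19027357,  0.50524156, -0.59424819]), 'moment': array([ 0.00719524,  0.01020059, -0.01399546]), 'gripper_force': 0.0, 'grip_width': 0.08820082813173166} 0.0187
top [[489.6440608206514, 0.0, 316.64185964928566], [0.0, 489.6440608206514, 205.3172970589277], [0.0, 0.0, 1.0]] [[-0.013, -1.0, 0.009, -0.049], [-0.98, 0.011, -0.197, 0.421], [0.196, -0.012, -0.98, 1.683], [0.0, 0.0, 0.0, 1.0]]
scene [[397.39471742395585, 0.0, 323.22910980450285], [0.0, 397.39471742395585, 200.58395923334757], [0.0, 0.0, 1.0]] [[0.38, 0.925, -0.018, -0.121], [0.519, -0.229, -0.823, -0.195], [-0.765, 0.304, -0.567, 1.654], [0.0, 0.0, 0.0, 1.0]]
```

View pics/top0.png

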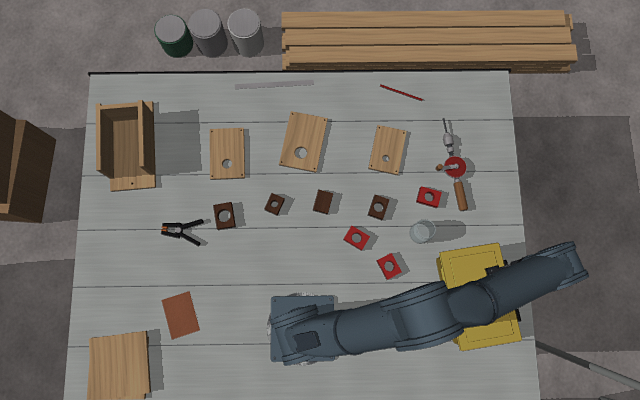

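View pics/scene0.png

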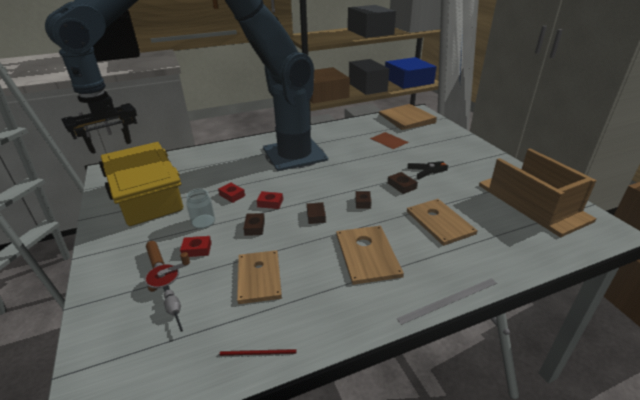

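```bash
cat > h.py <<'E'
import cv2,numpy as np
def world(c):
    K,V=c["K"],c["view"]; v,u=np.mgrid[0:400,0:640]; z=c["z_map"]
    p=np.stack([(u-K[0,2])/K[0,0]*z,(v-K[1,2])/K[1,1]*z,z],-1)
    return (p-V[:3,3])@V[:3,:3]
def plane(c,uv,h):
    K,V=c["K"],c["view"]; uv=np.asarray(uv,float).reshape(-1,2)
    d=np.c_[(uv-K[[0,1],[2,2]])/K[0,0],np.ones(len(uv))]@V[:3,:3]
    o=-V[:3,:3].T@V[:3,3]
    return o+d*((h-o[2])/d[:,2])[:,None]
def rects(c,mask,h,amin):
    cs,hi=cv2.findContours(mask.astype(np.uint8),cv2.RETR_CCOMP,cv2.CHAIN_APPROX_NONE)
    out=[]
    for i,k in enumerate(cs):
        if hi[0][i][3]>=0: continue
        P=plane(c,k,h)[:,:2]
        (x,y),(w,l),a=cv2.minAreaRect((P*1000).astype(np.float32))
        if min(w,l)<amin: continue
        if w<l: a+=90
        a=(a+90)%180-90
        holes=[]
        j=hi[0][i][2]
        while j>=0:
            H=plane(c,cs[j],h)[:,:2]*1000
            if len(cs[j])>=8:
                m=cv2.moments(cs[j]); q=plane(c,[m['m10']/m['m00'],m['m01']/m['m00']],h)[0,:2]*1000
                holes.append((q.round(1).tolist(),np.ptp(H,0).round(0).tolist()))
            j=hi[0][j][0]
        out.append(dict(px=k.reshape(-1,2).mean(0).round().tolist(),c=[round(x,1),round(y,1)],size=[round(max(w,l)),round(min(w,l))],ang=round(a,1),holes=holes))
    return out
E
python3 - <<'E'
from h import *
c=dict(np.load("top0.npz")); W=world(c); f=c["frame"]; hsv=cv2.cvtColor(f,cv2.COLOR_RGB2HSV)
for p in [(224,203),(274,197),(325,201),(372,199),(429,190),(227,140),(304,130),(181,314)]:
    print(p,f[p[1],p[0]],hsv[p[1],p[0]],W[p[1],p[0]].round(3))
dark=(hsv[...,2]<110)&(hsv[...,1]>90)&(abs(W[...,2]-.028)<.008)
for r in rects(c,dark,.028,30): print("dark",r)
pine=(hsv[...,2]>120)&(hsv[...,1]>50)&(abs(W[...,2]-.015)<.006)
for r in rects(c,pine,.015,80): print("pine",r)
cv2.imwrite("pics/crop.png",cv2.resize(f[100:280,150:480,::-1],None,fx=2.4,fy=2.4,interpolation=cv2.INTER_CUBIC))
for p in [(423,231),(185,230),(455,165)]: print(p,W[p[1],p[0]].round(3))
E
```

```text
(224, 203) [60 33 22] [  9 162  60] [0.435 0.274 0.029]
(274, 197) [63 40 28] [ 10 142  63] [0.456 0.097 0.025]
(325, 201) [64 41 30] [ 10 135  64] [ 0.441 -0.085  0.018]
(372, 199) [112 113 111] [ 45   5 113] [ 0.448 -0.255  0.008]
(429, 190) [136  37  36] [  0 188 136] [ 0.473 -0.456  0.035]
(227, 140) [153 125  92] [ 16 102 153] [0.677 0.273 0.007]
(304, 130) [143 115  86] [ 15 102 143] [ 0.711 -0.012  0.011]
(181, 314) [122  75  55] [  9 140 122] [0.052 0.416 0.006]
dark {'px': [224.0, 215.0], 'c': [391.2, 273.3], 'size': [88, 63], 'ang': 9.8, 'holes': [([390.9, 273.8], [54.0, 57.0])]}
dark {'px': [379.0, 207.0], 'c': [416.2, -273.6], 'size': [78, 53], 'ang': -20.3, 'holes': [([415.7, -273.4], [40.0, 40.0])]}
dark {'px': [274.0, 203.0], 'c': [431.5, 96.1], 'size': [64, 49], 'ang': -24.1, 'holes': [([431.9, 95.8], [29.0, 32.0])]}
dark {'px': [323.0, 201.0], 'c': [438.4, -76.4], 'size': [76, 53], 'ang': -15.6, 'holes': []}
dark {'px': [456.0, 169.0], 'c': [551.4, -563.6], 'size': [75, 51], 'ang': -50.4, 'holes': [([540.2, -562.9], [8.0, 14.0]), ([556.4, -587.3], [15.0, 15.0])]}
pin
[... 730 characters left out ...]
39.3, -319.4], [15.0, 19.0]), ([674.0, -317.2], [12.0, 15.0]), ([681.8, -304.6], [12.0, 11.0]), ([695.5, -378.7], [16.0, 11.0]), ([698.8, -359.0], [16.0, 8.0])]}
pine {'px': [303.0, 140.0], 'c': [668.9, -7.4], 'size': [210, 139], 'ang': -12.0, 'holes': [([567.6, -23.5], [11.0, 18.0]), ([587.5, 16.5], [8.0, 25.0]), ([586.0, 52.9], [11.0, 11.0]), ([598.4, -30.9], [15.0, 11.0]), ([639.2, -57.4], [15.0, 11.0]), ([624.5, 1.7], [54.0, 58.0]), ([656.6, -4.0], [12.0, 15.0]), ([660.4, -67.1], [19.0, 15.0]), ([682.8, -10.8], [15.0, 11.0]), ([718.9, 29.6], [16.0, 15.0]), ([754.1, 29.5], [16.0, 11.0])]}
(423, 231) [ 0.33  -0.434  0.004]
(185, 230) [ 0.344  0.416 -0.001]
(455, 165) [ 0.561 -0.551  0.048]
```

View pics/crop.png

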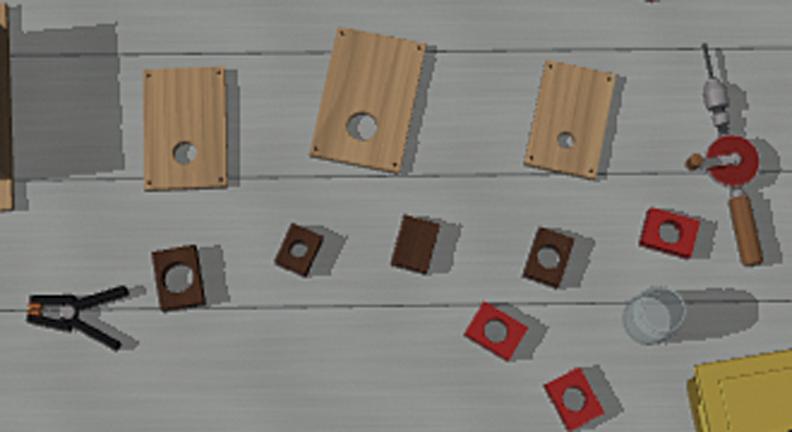

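```bash
cat > plan.py <<'E'
import sys,numpy as np
from scipy.spatial.transform import Rotation as R
from cell import status
s=status.sense(); x,y,z,A=map(float,sys.argv[1:5])
M=R.from_rotvec(s["orientation"]).as_matrix(); h=np.degrees(np.arctan2(M[1,0],M[0,0]))
print("clock",round(s["clock"],2),"tcp",s["tcp_pos"].round(4),"heading",h.round(2),"tilt",M[:,2].round(4),"F",s["force"].round(1),"grip",round(s["grip_width"],4),round(s["gripper_force"],1),"q",s["joint_positions"].round(2))
d=np.array([x,y,z])-s["tcp_pos"]; a=np.radians(A)
T=np.array([[np.cos(a),np.sin(a),0],[np.sin(a),-np.cos(a),0],[0,0,-1]])
print("rz",((h-A)/45).round(3),"then shift frac",(T@d/.12).round(3))
E
python3 plan.py .416 -.2735 .1 -20.3
python3 -c "
from h import *
W=world(dict(np.load('top0.npz')))
print('box top',np.percentile(W[255:285,445:500,2],[50,98]))"
```

```text
clock 0.1 tcp [ 0.1637 -0.6285  0.238 ] heading 14.6 tilt [-5.0e-04  1.4e-03 -1.0e+00] F [ 0.1 -0.3 -0.6] grip 0.0882 0.0 q [ 1.25  0.54 -0.    1.54  0.    1.07 -0.07]
rz 0.776 then shift frac [ 0.946 -3.504  1.15 ]
box top [0.13270283 0.73580394]
```

Emit:
{"api": "carry_out", "payload": {"series": [{"rz": 0.13, "hand": 1}, {"rz": 0.13}, {"rz": 0.13}, {"rz": 0.13}, {"rz": 0.13}, {"rz": 0.126}, {"tx": 0.067, "ty": -0.25}, {"tx": 0.067, "ty": -0.25}, {"tx": 0.067, "ty": -0.25}, {"tx": 0.067, "ty": -0.25}, {"tx": 0.067, "ty": -0.25}, {"tx": 0.067, "ty": -0.25}, {"tx": 0.067, "ty": -0.25}, {"tx": 0.067, "ty": -0.25}, {"tx": 0.067, "ty": -0.25}, {"tx": 0.067, "ty": -0.25}, {"tx": 0.067, "ty": -0.25}, {"tx": 0.067, "ty": -0.25}, {"tx": 0.067, "ty": -0.25}, {"tx": 0.067, "ty": -0.25}]}}

```text
invalid input at $.series[0]: expected keys rx, ry, rz, tx, ty, tz, hand
```

```bash
python3 plan.py .416 -.2735 .1 -20.3; python3 - <<'E'
from h import *
from cell import vision
c=vision.camera("wrist"); cv2.imwrite("pics/w1.png",c["frame"][:,:,::-1]); np.savez("w1.npz",**c)
print(c["K"].round(1).tolist(),c["view"].round(3).tolist())
W=world(c);hsv=cv2.cvtColor(c["frame"],cv2.COLOR_RGB2HSV)
m=(hsv[...,2]<110)&(hsv[...,1]>90)&(abs(W[...,2]-.028)<.006)
for r in rects(c,m,.028,30): print(r)
E
```

```text
clock 0.1 tcp [ 0.1637 -0.6285  0.238 ] heading 14.6 tilt [-5.0e-04  1.4e-03 -1.0e+00] F [ 0.1 -0.3 -0.6] grip 0.0882 0.0 q [ 1.25  0.54 -0.    1.54  0.    1.07 -0.07]
rz 0.776 then shift frac [ 0.946 -3.504  1.15 ]
[[277.9, 0.0, 316.1], [0.0, 277.9, 202.3], [0.0, 0.0, 1.0]] [[0.252, -0.968, -0.002, -0.649], [-0.92, -0.24, 0.31, -0.043], [-0.301, -0.077, -0.951, 0.391], [0.0, 0.0, 0.0, 1.0]]
```

View pics/w1.png

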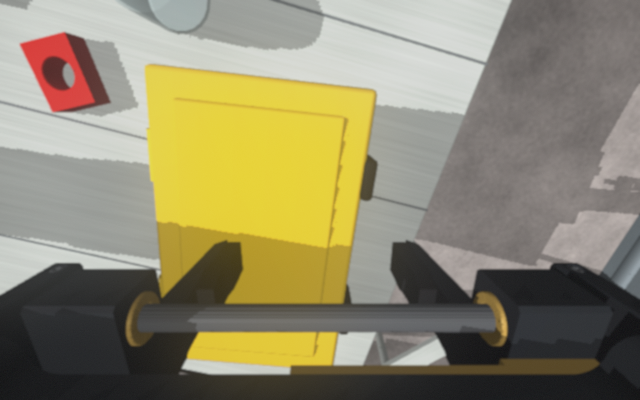

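The move was refused because every row needs all seven keys. The picture shows the start pose: the yellow box under the fingers and a red block at (65,70).

Emit:
{"api": "carry_out", "payload": {"series": [{"rx": 0, "ry": 0, "rz": 0.13, "tx": 0, "ty": 0, "tz": 0, "hand": 1}, {"rx": 0, "ry": 0, "rz": 0.13, "tx": 0, "ty": 0, "tz": 0, "hand": 1}, {"rx": 0, "ry": 0, "rz": 0.13, "tx": 0, "ty": 0, "tz": 0, "hand": 1}, {"rx": 0, "ry": 0, "rz": 0.13, "tx": 0, "ty": 0, "tz": 0, "hand": 1}, {"rx": 0, "ry": 0, "rz": 0.13, "tx": 0, "ty": 0, "tz": 0, "hand": 1}, {"rx": 0, "ry": 0, "rz": 0.126, "tx": 0, "ty": 0, "tz": 0, "hand": 1}, {"rx": 0, "ry": 0, "rz": 0, "tx": 0.067, "ty": -0.25, "tz": 0, "hand": 1}, {"rx": 0, "ry": 0, "rz": 0, "tx": 0.067, "ty": -0.25, "tz": 0, "hand": 1}, {"rx": 0, "ry": 0, "rz": 0, "tx": 0.067, "ty": -0.25, "tz": 0, "hand": 1}, {"rx": 0, "ry": 0, "rz": 0, "tx": 0.067, "ty": -0.25, "tz": 0, "hand": 1}, {"rx": 0, "ry": 0, "rz": 0, "tx": 0.067, "ty": -0.25, "tz": 0, "hand": 1}, {"rx": 0, "ry": 0, "rz": 0, "tx": 0.067, "ty": -0.25, "tz": 0, "hand": 1}, {"rx": 0, "ry": 0, "rz": 0, "tx": 0.067, "ty": -0.25, "tz": 0, "hand": 1}, {"rx": 0, "ry": 0, "rz": 0, "tx": 0.067, "ty": -0.25, "tz": 0, "hand": 1}, {"rx": 0, "ry": 0, "rz": 0, "tx": 0.067, "ty": -0.25, "tz": 0, "hand": 1}, {"rx": 0, "ry": 0, "rz": 0, "tx": 0.067, "ty": -0.25, "tz": 0, "hand": 1}, {"rx": 0, "ry": 0, "rz": 0, "tx": 0.067, "ty": -0.25, "tz": 0, "hand": 1}, {"rx": 0, "ry": 0, "rz": 0, "tx": 0.067, "ty": -0.25, "tz": 0, "hand": 1}, {"rx": 0, "ry": 0, "rz": 0, "tx": 0.067, "ty": -0.25, "tz": 0, "hand": 1}, {"rx": 0, "ry": 0, "rz": 0, "tx": 0, "ty": 0, "tz": 0, "hand": 1}], "newtons": 25}}

```text
clock: 1.82
tcp_pos: [0.4011, -0.2937, 0.2386]
orientation: [-3.092, 0.54, -0.002]
force: [0.3, 0.9, -0.5]
grip_width: 0.088
gripper_force: 0.0
```

```bash
python3 plan.py .416 -.2735 .1 -20.3; cat > look.py <<'E'
import sys
from h import *
from cell import vision
n=sys.argv[1]; c=vision.camera("wrist"); cv2.imwrite(f"pics/{n}.png",c["frame"][:,:,::-1]); np.savez(f"{n}.npz",**c)
W=world(c);hsv=cv2.cvtColor(c["frame"],cv2.COLOR_RGB2HSV)
m=(hsv[...,2]<110)&(hsv[...,1]>90)&(abs(W[...,2]-.028)<.006)
for r in rects(c,m,.028,30): print("dark",r)
m=(hsv[...,2]>110)&(hsv[...,1]>60)&(hsv[...,1]<150)&(abs(W[...,2]-.015)<.006)
for r in rects(c,m,.015,50): r["holes"]=[h for h in r["holes"] if min(h[1])>20]; print("pine",r)
E
python3 look.py w2
```

```text
clock 1.82 tcp [ 0.4011 -0.2937  0.2386] heading -19.82 tilt [ 0.0016  0.0027 -1.    ] F [ 0.3  0.9 -0.5] grip 0.088 0.0 q [ 0.56  0.28 -0.02  1.93  0.    0.93 -1.38]
rz 0.011 then shift frac [ 0.058 -0.201  1.155]
dark {'px': [55.0, 244.0], 'c': [432.9, 96.0], 'size': [60, 47], 'ang': -23.9, 'holes': [([413.4, 98.3], [13.0, 17.0]), ([433.2, 97.2], [29.0, 31.0])]}
pine {'px': [272.0, 27.0], 'c': [581.7, -305.7], 'size': [110, 66], 'ang': 76.5, 'holes': []}
pine {'px': [40.0, 74.0], 'c': [639.6, -3.0], 'size': [151, 142], 'ang': -12.2, 'holes': [([625.1, -0.1], [47.0, 47.0])]}
```

View pics/w2.png

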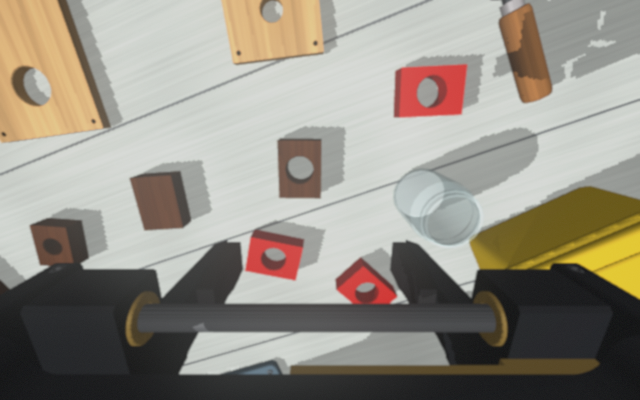

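```bash
sed -i 's/m=(hsv\[...,2\]<110)&(hsv\[...,1\]>90)/m=(hsv[...,2]<130)\&(hsv[...,1]>70)\&(hsv[...,0]>3)\&(hsv[...,0]<20)/' look.py; python3 look.py w3; python3 -c "
import numpy as np,cv2
f=np.load('w3.npz')['frame'];print(f[190,285],f[145,300],cv2.cvtColor(f,cv2.COLOR_RGB2HSV)[190,285])"
```

```text
dark {'px': [49.0, 244.0], 'c': [433.0, 95.7], 'size': [63, 49], 'ang': -24.0, 'holes': [([433.1, 96.4], [27.0, 29.0])]}
dark {'px': [154.0, 202.0], 'c': [439.7, -77.6], 'size': [73, 53], 'ang': -15.5, 'holes': []}
dark {'px': [297.0, 168.0], 'c': [417.8, -275.3], 'size': [72, 52], 'ang': -20.0, 'holes': [([417.6, -275.4], [40.0, 41.0])]}
pine {'px': [269.0, 27.0], 'c': [581.1, -305.3], 'size': [110, 65], 'ang': 76.3, 'holes': []}
pine {'px': [38.0, 75.0], 'c': [638.7, -4.7], 'size': [150, 138], 'ang': -12.2, 'holes': [([625.0, -0.1], [47.0, 47.0])]}
[117  91  79] [119  93  80] [  9  83 117]
```

Emit:
{"api": "carry_out", "payload": {"series": [{"rx": 0, "ry": 0, "rz": 0, "tx": 0.07, "ty": -0.19, "tz": 0.15, "hand": 1}, {"rx": 0, "ry": 0, "rz": 0, "tx": 0, "ty": 0, "tz": 0.25, "hand": 1}, {"rx": 0, "ry": 0, "rz": 0, "tx": 0, "ty": 0, "tz": 0.25, "hand": 1}, {"rx": 0, "ry": 0, "rz": 0, "tx": 0, "ty": 0, "tz": 0.25, "hand": 1}, {"rx": 0, "ry": 0, "rz": 0, "tx": 0, "ty": 0, "tz": 0.25, "hand": 1}, {"rx": 0, "ry": 0, "rz": 0, "tx": 0, "ty": 0, "tz": 0.2, "hand": 1}, {"rx": 0, "ry": 0, "rz": 0, "tx": 0, "ty": 0, "tz": 0, "hand": 1}, {"rx": 0, "ry": 0, "rz": 0, "tx": 0, "ty": 0, "tz": 0, "hand": 1}]}}

```text
clock: 2.58
tcp_pos: [0.4115, -0.282, 0.0761]
orientation: [-3.092, 0.557, 0.005]
force: [-0.5, -1.1, 0.3]
grip_width: 0.088
gripper_force: 0.0
```

```bash
python3 plan.py .417 -.2745 .005 -20
```

```text
clock 2.58 tcp [ 0.4115 -0.282   0.0761] heading -20.43 tilt [-2.8e-03  7.0e-04 -1.0e+00] F [-0.5 -1.1  0.3] grip 0.088 0.0 q [ 0.53  0.54 -0.02  2.04  0.02  0.57 -1.44]
rz -0.01 then shift frac [ 0.022 -0.074  0.593]
```

Emit:
{"api": "carry_out", "payload": {"series": [{"rx": 0, "ry": 0, "rz": -0.01, "tx": 0.022, "ty": -0.074, "tz": 0, "hand": 1}, {"rx": 0, "ry": 0, "rz": 0, "tx": 0, "ty": 0, "tz": 0.15, "hand": 1}, {"rx": 0, "ry": 0, "rz": 0, "tx": 0, "ty": 0, "tz": 0.15, "hand": 1}, {"rx": 0, "ry": 0, "rz": 0, "tx": 0, "ty": 0, "tz": 0.15, "hand": 1}, {"rx": 0, "ry": 0, "rz": 0, "tx": 0, "ty": 0, "tz": 0.1, "hand": 1}, {"rx": 0, "ry": 0, "rz": 0, "tx": 0, "ty": 0, "tz": 0.04, "hand": 1}, {"rx": 0, "ry": 0, "rz": 0, "tx": 0, "ty": 0, "tz": 0, "hand": 1}, {"rx": 0, "ry": 0, "rz": 0, "tx": 0, "ty": 0, "tz": 0, "hand": 1}]}}

```text
clock: 3.25
tcp_pos: [0.4193, -0.274, 0.0068]
orientation: [3.094, -0.542, 0.002]
force: [0.0, -0.1, 0.2]
grip_width: 0.0882
gripper_force: 0.0
```

```bash
python3 plan.py .417 -.2745 .005 -20
```

```text
clock 3.25 tcp [ 0.4193 -0.274   0.0068] heading -19.86 tilt [ 1.1e-03 -6.0e-04 -1.0e+00] F [ 0.  -0.1  0.2] grip 0.0882 0.0 q [ 0.51  0.68 -0.02  2.04  0.03  0.42 -1.46]
rz 0.003 then shift frac [-0.017  0.011  0.015]
```

Emit:
{"api": "carry_out", "payload": {"series": [{"rx": 0, "ry": 0, "rz": 0, "tx": -0.016, "ty": 0, "tz": 0.012, "hand": 1}, {"rx": 0, "ry": 0, "rz": 0, "tx": 0, "ty": 0, "tz": 0, "hand": 0.3}, {"rx": 0, "ry": 0, "rz": 0, "tx": 0, "ty": 0, "tz": 0, "hand": 0.3}, {"rx": 0, "ry": 0, "rz": 0, "tx": 0, "ty": 0, "tz": 0, "hand": 0.3}, {"rx": 0, "ry": 0, "rz": 0, "tx": 0, "ty": 0, "tz": 0, "hand": 0.3}, {"rx": 0, "ry": 0, "rz": 0, "tx": 0, "ty": 0, "tz": 0, "hand": 0.3}, {"rx": 0, "ry": 0, "rz": 0, "tx": 0, "ty": 0, "tz": 0, "hand": 0.3}, {"rx": 0, "ry": 0, "rz": 0, "tx": 0, "ty": 0, "tz": 0, "hand": 0.3}], "newtons": 25}}

```text
clock: 3.92
tcp_pos: [0.4169, -0.2732, 0.0046]
orientation: [3.094, -0.542, 0.0]
force: [-0.7, 0.3, 2.4]
grip_width: 0.0556
gripper_force: 25.0
```

```bash
python3 plan.py .586 .2704 .12 1.7
```

```text
clock 3.92 tcp [ 0.4169 -0.2732  0.0046] heading -19.88 tilt [ 1.e-04 -2.e-04 -1.e+00] F [-0.7  0.3  2.4] grip 0.0556 25.0 q [ 0.51  0.68 -0.02  2.05  0.03  0.42 -1.46]
rz -0.48 then shift frac [ 1.543 -4.486 -0.962]
```

Emit:
{"api": "carry_out", "payload": {"series": [{"rx": 0, "ry": 0, "rz": 0, "tx": 0, "ty": 0, "tz": -0.1, "hand": 0.3}, {"rx": 0, "ry": 0, "rz": 0, "tx": 0, "ty": 0, "tz": -0.2, "hand": 0.3}, {"rx": 0, "ry": 0, "rz": 0, "tx": 0, "ty": 0, "tz": -0.22, "hand": 0.3}, {"rx": 0, "ry": 0, "rz": 0, "tx": 0, "ty": 0, "tz": -0.22, "hand": 0.3}, {"rx": 0, "ry": 0, "rz": 0, "tx": 0, "ty": 0, "tz": -0.22, "hand": 0.3}, {"rx": 0, "ry": 0, "rz": -0.12, "tx": 0, "ty": 0, "tz": 0, "hand": 0.3}, {"rx": 0, "ry": 0, "rz": -0.12, "tx": 0, "ty": 0, "tz": 0, "hand": 0.3}, {"rx": 0, "ry": 0, "rz": -0.12, "tx": 0, "ty": 0, "tz": 0, "hand": 0.3}, {"rx": 0, "ry": 0, "rz": -0.12, "tx": 0, "ty": 0, "tz": 0, "hand": 0.3}, {"rx": 0, "ry": 0, "rz": 0, "tx": 0.09, "ty": -0.25, "tz": 0, "hand": 0.3}, {"rx": 0, "ry": 0, "rz": 0, "tx": 0.09, "ty": -0.25, "tz": 0, "hand": 0.3}, {"rx": 0, "ry": 0, "rz": 0, "tx": 0.09, "ty": -0.25, "tz": 0, "hand": 0.3}, {"rx": 0, "ry": 0, "rz": 0, "tx": 0.09, "ty": -0.25, "tz": 0, "hand": 0.3}, {"rx": 0, "ry": 0, "rz": 0, "tx": 0.09, "ty": -0.25, "tz": 0, "hand": 0.3}, {"rx": 0, "ry": 0, "rz": 0, "tx": 0.09, "ty": -0.25, "tz": 0, "hand": 0.3}, {"rx": 0, "ry": 0, "rz": 0, "tx": 0.09, "ty": -0.25, "tz": 0, "hand": 0.3}, {"rx": 0, "ry": 0, "rz": 0, "tx": 0.09, "ty": -0.25, "tz": 0, "hand": 0.3}, {"rx": 0, "ry": 0, "rz": 0, "tx": 0.09, "ty": -0.25, "tz": 0, "hand": 0.3}, {"rx": 0, "ry": 0, "rz": 0, "tx": 0.09, "ty": -0.25, "tz": 0, "hand": 0.3}, {"rx": 0, "ry": 0, "rz": 0, "tx": 0, "ty": 0, "tz": 0, "hand": 0.3}]}}

```text
clock: 5.58
tcp_pos: [0.5174, 0.038, 0.1208]
orientation: [-3.137, -0.061, -0.005]
force: [0.3, 0.2, -0.8]
grip_width: 0.0558
gripper_force: 25.0
```

```bash
python3 plan.py .586 .2704 .12 1.7; python3 look.py w4
```

```text
clock 5.58 tcp [0.5174 0.038  0.1208] heading 2.23 tilt [ 0.0029  0.0043 -1.    ] F [ 0.3  0.2 -0.8] grip 0.0558 25.0 q [-0.02  0.49 -0.17  1.97  0.12  0.69 -1.8 ]
rz 0.012 then shift frac [ 0.629 -1.919  0.007]
dark {'px': [434.0, 262.0], 'c': [456.3, -79.3], 'size': [58, 44], 'ang': 75.4, 'holes': []}
pine {'px': [374.0, 70.0], 'c': [632.9, -1.0], 'size': [140, 136], 'ang': 77.8, 'holes': [([625.0, 1.6], [46.0, 46.0])]}
pine {'px': [64.0, 91.0], 'c': [601.5, 268.2], 'size': [140, 130], 'ang': 2.0, 'holes': [([586.8, 268.2], [36.0, 36.0])]}
```

Emit:
{"api": "carry_out", "payload": {"series": [{"rx": 0, "ry": 0, "rz": 0.012, "tx": 0.079, "ty": -0.239, "tz": 0, "hand": 0.3}, {"rx": 0, "ry": 0, "rz": 0, "tx": 0.079, "ty": -0.239, "tz": 0, "hand": 0.3}, {"rx": 0, "ry": 0, "rz": 0, "tx": 0.079, "ty": -0.239, "tz": 0, "hand": 0.3}, {"rx": 0, "ry": 0, "rz": 0, "tx": 0.079, "ty": -0.239, "tz": 0, "hand": 0.3}, {"rx": 0, "ry": 0, "rz": 0, "tx": 0.079, "ty": -0.239, "tz": 0, "hand": 0.3}, {"rx": 0, "ry": 0, "rz": 0, "tx": 0.079, "ty": -0.239, "tz": 0, "hand": 0.3}, {"rx": 0, "ry": 0, "rz": 0, "tx": 0.079, "ty": -0.239, "tz": 0, "hand": 0.3}, {"rx": 0, "ry": 0, "rz": 0, "tx": 0.079, "ty": -0.239, "tz": 0, "hand": 0.3}, {"rx": 0, "ry": 0, "rz": 0, "tx": 0, "ty": 0, "tz": 0, "hand": 0.3}, {"rx": 0, "ry": 0, "rz": 0, "tx": 0, "ty": 0, "tz": 0, "hand": 0.3}]}}

```text
clock: 6.47
tcp_pos: [0.5861, 0.262, 0.1198]
orientation: [-3.141, -0.036, 0.001]
force: [-0.1, -0.3, -0.1]
grip_width: 0.0561
gripper_force: 25.0
```

```bash
python3 plan.py .5865 .2695 .0215 1.8
```

```text
clock 6.47 tcp [0.5861 0.262  0.1198] heading 1.3 tilt [-4.e-04  1.e-04 -1.e+00] F [-0.1 -0.3 -0.1] grip 0.0561 25.0 q [-0.38  0.67 -0.16  1.64  0.13  0.85 -2.14]
rz -0.011 then shift frac [ 0.005 -0.063  0.819]
```

Emit:
{"api": "carry_out", "payload": {"series": [{"rx": 0, "ry": 0, "rz": -0.011, "tx": 0.005, "ty": -0.063, "tz": 0, "hand": 0.3}, {"rx": 0, "ry": 0, "rz": 0, "tx": 0, "ty": 0, "tz": 0.2, "hand": 0.3}, {"rx": 0, "ry": 0, "rz": 0, "tx": 0, "ty": 0, "tz": 0.2, "hand": 0.3}, {"rx": 0, "ry": 0, "rz": 0, "tx": 0, "ty": 0, "tz": 0.2, "hand": 0.3}, {"rx": 0, "ry": 0, "rz": 0, "tx": 0, "ty": 0, "tz": 0.12, "hand": 0.3}, {"rx": 0, "ry": 0, "rz": 0, "tx": 0, "ty": 0, "tz": 0.06, "hand": 0.3}, {"rx": 0, "ry": 0, "rz": 0, "tx": 0, "ty": 0, "tz": 0, "hand": 0.3}, {"rx": 0, "ry": 0, "rz": 0, "tx": 0, "ty": 0, "tz": 0, "hand": 0.3}]}}

```text
clock: 7.13
tcp_pos: [0.5874, 0.2684, 0.0267]
orientation: [-3.141, -0.045, -0.001]
force: [0.7, 0.5, -0.4]
grip_width: 0.0558
gripper_force: 25.0
```

```bash
python3 plan.py .5865 .2695 .020 1.8
```

```text
clock 7.13 tcp [0.5874 0.2684 0.0267] heading 1.65 tilt [ 5.e-04  1.e-04 -1.e+00] F [ 0.7  0.5 -0.4] grip 0.0558 25.0 q [-0.4   0.8  -0.14  1.65  0.16  0.7  -2.16]
rz -0.003 then shift frac [-0.007 -0.009  0.056]
```

Lower the rest, release gently, and rise.

Emit:
{"api": "carry_out", "payload": {"series": [{"rx": 0, "ry": 0, "rz": 0, "tx": -0.007, "ty": -0.009, "tz": 0.03, "hand": 0.3}, {"rx": 0, "ry": 0, "rz": 0, "tx": 0, "ty": 0, "tz": 0.024, "hand": 0.3}, {"rx": 0, "ry": 0, "rz": 0, "tx": 0, "ty": 0, "tz": 0, "hand": 0.3}, {"rx": 0, "ry": 0, "rz": 0, "tx": 0, "ty": 0, "tz": 0, "hand": 0.3}, {"rx": 0, "ry": 0, "rz": 0, "tx": 0, "ty": 0, "tz": 0, "hand": 1}, {"rx": 0, "ry": 0, "rz": 0, "tx": 0, "ty": 0, "tz": 0, "hand": 1}, {"rx": 0, "ry": 0, "rz": 0, "tx": 0, "ty": 0, "tz": 0, "hand": 1}, {"rx": 0, "ry": 0, "rz": 0, "tx": 0, "ty": 0, "tz": 0, "hand": 1}, {"rx": 0, "ry": 0, "rz": 0, "tx": 0, "ty": 0, "tz": 0, "hand": 1}, {"rx": 0, "ry": 0, "rz": 0, "tx": 0, "ty": 0, "tz": -0.15, "hand": 1}, {"rx": 0, "ry": 0, "rz": 0, "tx": 0, "ty": 0, "tz": -0.25, "hand": 1}, {"rx": 0, "ry": 0, "rz": 0, "tx": 0, "ty": 0, "tz": -0.25, "hand": 1}, {"rx": 0, "ry": 0, "rz": 0, "tx": 0, "ty": 0, "tz": -0.25, "hand": 1}, {"rx": 0, "ry": 0, "rz": 0, "tx": 0, "ty": 0, "tz": 0, "hand": 1}]}}

```text
clock: 8.3
tcp_pos: [0.5897, 0.2716, 0.134]
orientation: [-3.137, -0.046, -0.014]
force: [1.0, 0.5, 0.8]
grip_width: 0.0884
gripper_force: 0.0
```

```bash
python3 plan.py .391 .274 .1 9.8
```

```text
clock 8.3 tcp [0.5897 0.2716 0.134 ] heading 1.67 tilt [ 0.0089  0.0046 -0.9999] F [1.  0.5 0.8] grip 0.0884 0.0 q [-0.39  0.65 -0.16  1.62  0.13  0.87 -2.14]
rz -0.181 then shift frac [-1.628 -0.301  0.283]
```

Emit:
{"api": "carry_out", "payload": {"series": [{"rx": 0, "ry": 0, "rz": -0.09, "tx": 0, "ty": 0, "tz": -0.1, "hand": 1}, {"rx": 0, "ry": 0, "rz": -0.09, "tx": 0, "ty": 0, "tz": -0.1, "hand": 1}, {"rx": 0, "ry": 0, "rz": 0, "tx": -0.24, "ty": -0.04, "tz": -0.1, "hand": 1}, {"rx": 0, "ry": 0, "rz": 0, "tx": -0.24, "ty": -0.04, "tz": -0.1, "hand": 1}, {"rx": 0, "ry": 0, "rz": 0, "tx": -0.24, "ty": -0.04, "tz": -0.1, "hand": 1}, {"rx": 0, "ry": 0, "rz": 0, "tx": -0.24, "ty": -0.04, "tz": -0.1, "hand": 1}, {"rx": 0, "ry": 0, "rz": 0, "tx": -0.24, "ty": -0.04, "tz": -0.1, "hand": 1}, {"rx": 0, "ry": 0, "rz": 0, "tx": -0.24, "ty": -0.04, "tz": -0.1, "hand": 1}, {"rx": 0, "ry": 0, "rz": 0, "tx": -0.2, "ty": -0.04, "tz": 0, "hand": 1}, {"rx": 0, "ry": 0, "rz": 0, "tx": 0, "ty": 0, "tz": 0, "hand": 1}, {"rx": 0, "ry": 0, "rz": 0, "tx": 0, "ty": 0, "tz": 0, "hand": 1}]}}

```text
clock: 9.22
tcp_pos: [0.3858, 0.2695, 0.2238]
orientation: [3.13, 0.271, 0.001]
force: [0.2, -0.2, 0.2]
grip_width: 0.0881
gripper_force: 0.0
```

```bash
sed -i 's/abs(W\[...,2\]-.028)<.006/(abs(W[...,2]-.028)<.006)|(abs(W[...,2]-.043)<.006)/' look.py; sed -i 's/m=(hsv\[...,2\]<130)\(.*\)&\((abs.*<.006)\))$/m=(hsv[...,2]<130)\1\&(\2))/' look.py; grep 130 look.py; python3 look.py w5;  python3 plan.py .391 .274 .1 9.8
```

```text
m=(hsv[...,2]<130)&(hsv[...,1]>70)&(hsv[...,0]>3)&(hsv[...,0]<20)&((abs(W[...,2]-.028)<.006)|(abs(W[...,2]-.043)<.006))
dark {'px': [589.0, 181.0], 'c': [439.5, -72.5], 'size': [75, 60], 'ang': -15.8, 'holes': []}
dark {'px': [313.0, 171.0], 'c': [392.8, 274.7], 'size': [85, 60], 'ang': 9.9, 'holes': [([393.8, 275.7], [50.0, 49.0])]}
dark {'px': [459.0, 164.0], 'c': [433.1, 98.1], 'size': [62, 50], 'ang': -24.1, 'holes': [([433.3, 99.6], [27.0, 27.0])]}
dark {'px': [349.0, 18.0], 'c': [566.0, 268.1], 'size': [58, 37], 'ang': -88.4, 'holes': []}
pine {'px': [582.0, 32.0], 'c': [606.3, 6.5], 'size': [143, 84], 'ang': 77.9, 'holes': []}
pine {'px': [346.0, 30.0], 'c': [560.8, 269.2], 'size': [125, 63], 'ang': -87.3, 'holes': []}
clock 9.27 tcp [0.3869 0.2694 0.2237] heading 9.8 tilt [ 8.e-04  2.e-04 -1.e+00] F [-0.2 -0.  -0.7] grip 0.0883 0.0 q [-0.46  0.27 -0.28  2.    0.1   0.89 -2.19]
rz 0.0 then shift frac [ 0.04  -0.032  1.031]
```

View pics/w5.png

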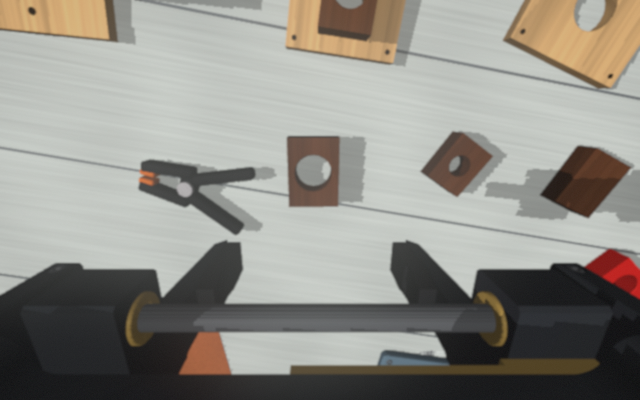

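The large block is at (313,170), with the clamp handle tip 33 px to its left at (256,172). The medium block sits squared on its front at (348,18). I'll approach with the fingers less open.

Emit:
{"api": "carry_out", "payload": {"series": [{"rx": 0, "ry": 0, "rz": 0, "tx": 0.053, "ty": -0.034, "tz": 0.1, "hand": 0.88}, {"rx": 0, "ry": 0, "rz": 0, "tx": 0, "ty": 0, "tz": 0.25, "hand": 0.88}, {"rx": 0, "ry": 0, "rz": 0, "tx": 0, "ty": 0, "tz": 0.25, "hand": 0.88}, {"rx": 0, "ry": 0, "rz": 0, "tx": 0, "ty": 0, "tz": 0.25, "hand": 0.88}, {"rx": 0, "ry": 0, "rz": 0, "tx": 0, "ty": 0, "tz": 0.25, "hand": 0.88}, {"rx": 0, "ry": 0, "rz": 0, "tx": 0, "ty": 0, "tz": 0.2, "hand": 0.88}, {"rx": 0, "ry": 0, "rz": 0, "tx": 0, "ty": 0, "tz": 0.1, "hand": 0.88}, {"rx": 0, "ry": 0, "rz": 0, "tx": 0, "ty": 0, "tz": 0, "hand": 0.88}, {"rx": 0, "ry": 0, "rz": 0, "tx": 0, "ty": 0, "tz": 0, "hand": 0.88}]}}

```text
clock: 10.02
tcp_pos: [0.3926, 0.2741, 0.0548]
orientation: [3.129, 0.266, -0.002]
force: [0.7, 0.0, 0.3]
grip_width: 0.0775
gripper_force: 0.0
```

```bash
python3 plan.py .3925 .2745 .005 9.8
```

```text
clock 10.02 tcp [0.3926 0.2741 0.0548] heading 9.73 tilt [-0.001 -0.001 -1.   ] F [0.7 0.  0.3] grip 0.0775 0.0 q [-0.54  0.57 -0.21  2.08  0.23  0.51 -2.31]
rz -0.002 then shift frac [-0.    -0.003  0.415]
```

Emit:
{"api": "carry_out", "payload": {"series": [{"rx": 0, "ry": 0, "rz": 0, "tx": 0, "ty": 0, "tz": 0.15, "hand": 0.88}, {"rx": 0, "ry": 0, "rz": 0, "tx": 0, "ty": 0, "tz": 0.15, "hand": 0.88}, {"rx": 0, "ry": 0, "rz": 0, "tx": 0, "ty": 0, "tz": 0.08, "hand": 0.88}, {"rx": 0, "ry": 0, "rz": 0, "tx": 0, "ty": 0, "tz": 0.03, "hand": 0.88}, {"rx": 0, "ry": 0, "rz": 0, "tx": 0, "ty": 0, "tz": 0, "hand": 0.88}, {"rx": 0, "ry": 0, "rz": 0, "tx": 0, "ty": 0, "tz": 0, "hand": 0.88}, {"rx": 0, "ry": 0, "rz": 0, "tx": 0, "ty": 0, "tz": 0, "hand": 0.4}, {"rx": 0, "ry": 0, "rz": 0, "tx": 0, "ty": 0, "tz": 0, "hand": 0.4}, {"rx": 0, "ry": 0, "rz": 0, "tx": 0, "ty": 0, "tz": 0, "hand": 0.4}, {"rx": 0, "ry": 0, "rz": 0, "tx": 0, "ty": 0, "tz": 0, "hand": 0.4}, {"rx": 0, "ry": 0, "rz": 0, "tx": 0, "ty": 0, "tz": 0, "hand": 0.4}, {"rx": 0, "ry": 0, "rz": 0, "tx": 0, "ty": 0, "tz": 0, "hand": 0.4}]}}

```text
clock: 11.02
tcp_pos: [0.3925, 0.2749, 0.0071]
orientation: [-3.13, -0.268, -0.002]
force: [-1.9, -0.7, 6.2]
grip_width: 0.0638
gripper_force: 25.0
```

```bash
python3 plan.py .625 .001 .12 -12.1
```

```text
clock 11.02 tcp [0.3925 0.2749 0.0071] heading 9.78 tilt [ 1.e-03  6.e-04 -1.e+00] F [-1.9 -0.7  6.2] grip 0.0638 25.0 q [-0.57  0.66 -0.17  2.09  0.26  0.41 -2.34]
rz 0.486 then shift frac [ 2.373  1.825 -0.941]
```

Emit:
{"api": "carry_out", "payload": {"series": [{"rx": 0, "ry": 0, "rz": 0, "tx": 0, "ty": 0, "tz": -0.1, "hand": 0.4}, {"rx": 0, "ry": 0, "rz": 0, "tx": 0, "ty": 0, "tz": -0.2, "hand": 0.4}, {"rx": 0, "ry": 0, "rz": 0, "tx": 0, "ty": 0, "tz": -0.22, "hand": 0.4}, {"rx": 0, "ry": 0, "rz": 0, "tx": 0, "ty": 0, "tz": -0.22, "hand": 0.4}, {"rx": 0, "ry": 0, "rz": 0, "tx": 0, "ty": 0, "tz": -0.22, "hand": 0.4}, {"rx": 0, "ry": 0, "rz": 0.12, "tx": 0, "ty": 0, "tz": 0, "hand": 0.4}, {"rx": 0, "ry": 0, "rz": 0.12, "tx": 0, "ty": 0, "tz": 0, "hand": 0.4}, {"rx": 0, "ry": 0, "rz": 0.12, "tx": 0, "ty": 0, "tz": 0, "hand": 0.4}, {"rx": 0, "ry": 0, "rz": 0.12, "tx": 0, "ty": 0, "tz": 0, "hand": 0.4}, {"rx": 0, "ry": 0, "rz": 0, "tx": 0.215, "ty": 0.166, "tz": 0, "hand": 0.4}, {"rx": 0, "ry": 0, "rz": 0, "tx": 0.215, "ty": 0.166, "tz": 0, "hand": 0.4}, {"rx": 0, "ry": 0, "rz": 0, "tx": 0.215, "ty": 0.166, "tz": 0, "hand": 0.4}, {"rx": 0, "ry": 0, "rz": 0, "tx": 0.215, "ty": 0.166, "tz": 0, "hand": 0.4}, {"rx": 0, "ry": 0, "rz": 0, "tx": 0.215, "ty": 0.166, "tz": 0, "hand": 0.4}, {"rx": 0, "ry": 0, "rz": 0, "tx": 0.215, "ty": 0.166, "tz": 0, "hand": 0.4}, {"rx": 0, "ry": 0, "rz": 0, "tx": 0.215, "ty": 0.166, "tz": 0, "hand": 0.4}, {"rx": 0, "ry": 0, "rz": 0, "tx": 0.215, "ty": 0.166, "tz": 0, "hand": 0.4}, {"rx": 0, "ry": 0, "rz": 0, "tx": 0.215, "ty": 0.166, "tz": 0, "hand": 0.4}, {"rx": 0, "ry": 0, "rz": 0, "tx": 0.215, "ty": 0.166, "tz": 0, "hand": 0.4}, {"rx": 0, "ry": 0, "rz": 0, "tx": 0, "ty": 0, "tz": 0, "hand": 0.4}]}}

```text
clock: 12.68
tcp_pos: [0.6073, 0.0189, 0.1217]
orientation: [3.12, -0.336, 0.006]
force: [-0.4, -0.1, 0.3]
grip_width: 0.0638
gripper_force: 25.0
```

```bash
python3 plan.py .625 .001 .0225 -12.1
```

```text
clock 12.68 tcp [0.6073 0.0189 0.1217] heading -12.29 tilt [ 0.0033 -0.0041 -1.    ] F [-0.4 -0.1  0.3] grip 0.0638 25.0 q [-0.03  0.61 -0.11  1.74  0.09  0.8  -1.97]
rz -0.004 then shift frac [0.175 0.115 0.827]
```

Emit:
{"api": "carry_out", "payload": {"series": [{"rx": 0, "ry": 0, "rz": 0, "tx": 0.175, "ty": 0.115, "tz": 0, "hand": 0.4}, {"rx": 0, "ry": 0, "rz": 0, "tx": 0, "ty": 0, "tz": 0.2, "hand": 0.4}, {"rx": 0, "ry": 0, "rz": 0, "tx": 0, "ty": 0, "tz": 0.2, "hand": 0.4}, {"rx": 0, "ry": 0, "rz": 0, "tx": 0, "ty": 0, "tz": 0.2, "hand": 0.4}, {"rx": 0, "ry": 0, "rz": 0, "tx": 0, "ty": 0, "tz": 0.12, "hand": 0.4}, {"rx": 0, "ry": 0, "rz": 0, "tx": 0, "ty": 0, "tz": 0.05, "hand": 0.4}, {"rx": 0, "ry": 0, "rz": 0, "tx": 0, "ty": 0, "tz": 0, "hand": 0.4}, {"rx": 0, "ry": 0, "rz": 0, "tx": 0, "ty": 0, "tz": 0, "hand": 0.4}]}}

```text
clock: 13.35
tcp_pos: [0.6219, 0.0091, 0.0298]
orientation: [-3.125, 0.323, -0.001]
force: [-0.0, -0.8, -0.3]
grip_width: 0.0639
gripper_force: 25.0
```

```bash
python3 plan.py .625 .001 .0225 -12.1
```

```text
clock 13.35 tcp [0.6219 0.0091 0.0298] heading -11.81 tilt [ 7.e-04  1.e-04 -1.e+00] F [-0.  -0.8 -0.3] grip 0.0639 25.0 q [-0.02  0.77 -0.1   1.72  0.11  0.66 -1.95]
rz 0.007 then shift frac [0.039 0.06  0.061]
```

Emit:
{"api": "carry_out", "payload": {"series": [{"rx": 0, "ry": 0, "rz": 0.007, "tx": 0.039, "ty": 0.06, "tz": 0, "hand": 0.4}, {"rx": 0, "ry": 0, "rz": 0, "tx": 0, "ty": 0, "tz": 0, "hand": 0.4}, {"rx": 0, "ry": 0, "rz": 0, "tx": 0, "ty": 0, "tz": 0.035, "hand": 0.4}, {"rx": 0, "ry": 0, "rz": 0, "tx": 0, "ty": 0, "tz": 0, "hand": 0.4}, {"rx": 0, "ry": 0, "rz": 0, "tx": 0, "ty": 0, "tz": 0, "hand": 0.4}]}}

```text
clock: 13.77
tcp_pos: [0.6244, 0.001, 0.025]
orientation: [-3.124, 0.332, 0.0]
force: [0.4, -0.5, -1.3]
grip_width: 0.0639
gripper_force: 25.0
```

```bash
python3 plan.py .625 .001 .0225 -12.1
```

```text
clock 13.77 tcp [0.6244 0.001  0.025 ] heading -12.13 tilt [-2.e-04  1.e-04 -1.e+00] F [ 0.4 -0.5 -1.3] grip 0.0639 25.0 q [-0.01  0.78 -0.09  1.71  0.11  0.66 -1.94]
rz -0.001 then shift frac [ 0.005 -0.001  0.021]
```

Lower, release, rise to travel height.

Emit:
{"api": "carry_out", "payload": {"series": [{"rx": 0, "ry": 0, "rz": 0, "tx": 0.005, "ty": 0, "tz": 0.02, "hand": 0.4}, {"rx": 0, "ry": 0, "rz": 0, "tx": 0, "ty": 0, "tz": 0, "hand": 0.4}, {"rx": 0, "ry": 0, "rz": 0, "tx": 0, "ty": 0, "tz": 0, "hand": 0.4}, {"rx": 0, "ry": 0, "rz": 0, "tx": 0, "ty": 0, "tz": 0, "hand": 0.95}, {"rx": 0, "ry": 0, "rz": 0, "tx": 0, "ty": 0, "tz": 0, "hand": 0.95}, {"rx": 0, "ry": 0, "rz": 0, "tx": 0, "ty": 0, "tz": 0, "hand": 0.95}, {"rx": 0, "ry": 0, "rz": 0, "tx": 0, "ty": 0, "tz": 0, "hand": 0.95}, {"rx": 0, "ry": 0, "rz": 0, "tx": 0, "ty": 0, "tz": -0.15, "hand": 0.95}, {"rx": 0, "ry": 0, "rz": 0, "tx": 0, "ty": 0, "tz": -0.25, "hand": 0.95}, {"rx": 0, "ry": 0, "rz": 0, "tx": 0, "ty": 0, "tz": -0.25, "hand": 0.95}, {"rx": 0, "ry": 0, "rz": 0, "tx": 0, "ty": 0, "tz": -0.2, "hand": 0.95}, {"rx": 0, "ry": 0, "rz": 0, "tx": 0, "ty": 0, "tz": 0, "hand": 0.95}]}}

```text
clock: 14.77
tcp_pos: [0.6287, 0.0009, 0.13]
orientation: [-3.123, 0.332, -0.014]
force: [0.1, 0.5, -0.5]
grip_width: 0.0835
gripper_force: 0.0
```

```bash
python3 plan.py .4325 .097 .1 -24
```

```text
clock 14.77 tcp [0.6287 0.0009 0.13  ] heading -12.14 tilt [ 8.8e-03  4.0e-04 -1.0e+00] F [ 0.1  0.5 -0.5] grip 0.0835 0.0 q [ 0.    0.63 -0.11  1.68  0.09  0.83 -1.93]
rz 0.263 then shift frac [-1.82  -0.067  0.25 ]
```

Emit:
{"api": "carry_out", "payload": {"series": [{"rx": 0, "ry": 0, "rz": 0.13, "tx": 0, "ty": 0, "tz": 0, "hand": 0.85}, {"rx": 0, "ry": 0, "rz": 0.133, "tx": 0, "ty": 0, "tz": 0, "hand": 0.85}, {"rx": 0, "ry": 0, "rz": 0, "tx": -0.26, "ty": -0.01, "tz": 0, "hand": 0.85}, {"rx": 0, "ry": 0, "rz": 0, "tx": -0.26, "ty": -0.01, "tz": 0, "hand": 0.85}, {"rx": 0, "ry": 0, "rz": 0, "tx": -0.26, "ty": -0.01, "tz": 0, "hand": 0.85}, {"rx": 0, "ry": 0, "rz": 0, "tx": -0.26, "ty": -0.01, "tz": 0, "hand": 0.85}, {"rx": 0, "ry": 0, "rz": 0, "tx": -0.26, "ty": -0.01, "tz": 0, "hand": 0.85}, {"rx": 0, "ry": 0, "rz": 0, "tx": -0.26, "ty": -0.01, "tz": 0, "hand": 0.85}, {"rx": 0, "ry": 0, "rz": 0, "tx": -0.26, "ty": -0.01, "tz": 0, "hand": 0.85}, {"rx": 0, "ry": 0, "rz": 0, "tx": 0, "ty": 0, "tz": 0.25, "hand": 0.85}, {"rx": 0, "ry": 0, "rz": 0, "tx": 0, "ty": 0, "tz": 0.25, "hand": 0.85}, {"rx": 0, "ry": 0, "rz": 0, "tx": 0, "ty": 0, "tz": 0, "hand": 0.85}, {"rx": 0, "ry": 0, "rz": 0, "tx": 0, "ty": 0, "tz": 0, "hand": 0.85}]}}

```text
clock: 15.85
tcp_pos: [0.4278, 0.0968, 0.0639]
orientation: [3.071, -0.652, -0.005]
force: [0.4, 0.2, 0.7]
grip_width: 0.075
gripper_force: 0.0
```

```bash
python3 plan.py .4325 .097 .006 -24
```

```text
clock 15.85 tcp [0.4278 0.0968 0.0639] heading -23.96 tilt [-0.0034 -0.0011 -1.    ] F [0.4 0.2 0.7] grip 0.075 0.0 q [-0.26  0.5  -0.08  2.18  0.08  0.47 -2.39]
rz 0.001 then shift frac [ 0.035 -0.017  0.482]
```

Emit:
{"api": "carry_out", "payload": {"series": [{"rx": 0, "ry": 0, "rz": 0, "tx": 0.035, "ty": -0.017, "tz": 0.03, "hand": 0.85}, {"rx": 0, "ry": 0, "rz": 0, "tx": 0, "ty": 0, "tz": 0.15, "hand": 0.85}, {"rx": 0, "ry": 0, "rz": 0, "tx": 0, "ty": 0, "tz": 0.15, "hand": 0.85}, {"rx": 0, "ry": 0, "rz": 0, "tx": 0, "ty": 0, "tz": 0.1, "hand": 0.85}, {"rx": 0, "ry": 0, "rz": 0, "tx": 0, "ty": 0, "tz": 0.045, "hand": 0.85}, {"rx": 0, "ry": 0, "rz": 0, "tx": 0, "ty": 0, "tz": 0, "hand": 0.85}, {"rx": 0, "ry": 0, "rz": 0, "tx": 0, "ty": 0, "tz": 0, "hand": 0.85}]}}

```text
clock: 16.43
tcp_pos: [0.4346, 0.0974, 0.0084]
orientation: [-3.072, 0.653, -0.002]
force: [-0.4, -0.3, 0.6]
grip_width: 0.0749
gripper_force: 0.0
```

```bash
python3 plan.py .4325 .097 .006 -24
```

```text
clock 16.43 tcp [0.4346 0.0974 0.0084] heading -23.99 tilt [ 1.3e-03  3.0e-04 -1.0e+00] F [-0.4 -0.3  0.6] grip 0.0749 0.0 q [-0.27  0.63 -0.06  2.18  0.1   0.34 -2.4 ]
rz 0.0 then shift frac [-0.015  0.01   0.02 ]
```

Emit:
{"api": "carry_out", "payload": {"series": [{"rx": 0, "ry": 0, "rz": 0, "tx": -0.015, "ty": 0, "tz": 0.02, "hand": 0.85}, {"rx": 0, "ry": 0, "rz": 0, "tx": 0, "ty": 0, "tz": 0, "hand": 0.3}, {"rx": 0, "ry": 0, "rz": 0, "tx": 0, "ty": 0, "tz": 0, "hand": 0.3}, {"rx": 0, "ry": 0, "rz": 0, "tx": 0, "ty": 0, "tz": 0, "hand": 0.3}, {"rx": 0, "ry": 0, "rz": 0, "tx": 0, "ty": 0, "tz": 0, "hand": 0.3}, {"rx": 0, "ry": 0, "rz": 0, "tx": 0, "ty": 0, "tz": 0, "hand": 0.3}, {"rx": 0, "ry": 0, "rz": 0, "tx": 0, "ty": 0, "tz": 0, "hand": 0.3}]}}

```text
clock: 17.02
tcp_pos: [0.4321, 0.0981, 0.0054]
orientation: [-3.073, 0.652, -0.0]
force: [-0.4, 0.9, 4.4]
grip_width: 0.05
gripper_force: 25.0
```

```bash
python3 plan.py .600 -.3085 .12 -13.3
```

```text
clock 17.02 tcp [0.4321 0.0981 0.0054] heading -23.96 tilt [ 2.e-04  0.e+00 -1.e+00] F [-0.4  0.9  4.4] grip 0.05 25.0 q [-0.28  0.63 -0.05  2.18  0.1   0.33 -2.41]
rz -0.237 then shift frac [ 2.141  2.975 -0.955]
```

Emit:
{"api": "carry_out", "payload": {"series": [{"rx": 0, "ry": 0, "rz": 0, "tx": 0, "ty": 0, "tz": -0.1, "hand": 0.3}, {"rx": 0, "ry": 0, "rz": 0, "tx": 0, "ty": 0, "tz": -0.2, "hand": 0.3}, {"rx": 0, "ry": 0, "rz": 0, "tx": 0, "ty": 0, "tz": -0.22, "hand": 0.3}, {"rx": 0, "ry": 0, "rz": 0, "tx": 0, "ty": 0, "tz": -0.22, "hand": 0.3}, {"rx": 0, "ry": 0, "rz": 0, "tx": 0, "ty": 0, "tz": -0.22, "hand": 0.3}, {"rx": 0, "ry": 0, "rz": -0.118, "tx": 0, "ty": 0, "tz": 0, "hand": 0.3}, {"rx": 0, "ry": 0, "rz": -0.118, "tx": 0, "ty": 0, "tz": 0, "hand": 0.3}, {"rx": 0, "ry": 0, "rz": 0, "tx": 0.12, "ty": 0.25, "tz": 0, "hand": 0.3}, {"rx": 0, "ry": 0, "rz": 0, "tx": 0.12, "ty": 0.25, "tz": 0, "hand": 0.3}, {"rx": 0, "ry": 0, "rz": 0, "tx": 0.12, "ty": 0.25, "tz": 0, "hand": 0.3}, {"rx": 0, "ry": 0, "rz": 0, "tx": 0.12, "ty": 0.25, "tz": 0, "hand": 0.3}, {"rx": 0, "ry": 0, "rz": 0, "tx": 0.12, "ty": 0.25, "tz": 0, "hand": 0.3}, {"rx": 0, "ry": 0, "rz": 0, "tx": 0.12, "ty": 0.25, "tz": 0, "hand": 0.3}, {"rx": 0, "ry": 0, "rz": 0, "tx": 0.12, "ty": 0.25, "tz": 0, "hand": 0.3}, {"rx": 0, "ry": 0, "rz": 0, "tx": 0.12, "ty": 0.25, "tz": 0, "hand": 0.3}, {"rx": 0, "ry": 0, "rz": 0, "tx": 0, "ty": 0, "tz": 0, "hand": 0.3}, {"rx": 0, "ry": 0, "rz": 0, "tx": 0, "ty": 0, "tz": 0, "hand": 0.3}]}}

```text
clock: 18.43
tcp_pos: [0.4884, -0.1642, 0.1201]
orientation: [3.119, -0.371, -0.001]
force: [-0.7, 1.0, -1.3]
grip_width: 0.0496
gripper_force: 25.0
```

```bash
python3 look.py w6; python3 plan.py .600 -.3085 .12 -13.3
```

```text
dark {'px': [233.0, 251.0], 'c': [450.7, -79.7], 'size': [52, 52], 'ang': -12.4, 'holes': []}
dark {'px': [66.0, 92.0], 'c': [627.9, 10.3], 'size': [93, 74], 'ang': -11.7, 'holes': [([604.5, 15.7], [2.0, 6.0]), ([606.4, 19.2], [3.0, 4.0]), ([610.4, 23.9], [5.0, 6.0]), ([625.7, 3.0], [42.0, 32.0]), ([634.3, 25.5], [39.0, 22.0]), ([649.8, 6.7], [3.0, 11.0])]}
pine {'px': [459.0, 47.0], 'c': [584.9, -305.6], 'size': [112, 70], 'ang': 76.4, 'holes': [([599.1, -308.0], [26.0, 24.0])]}
pine {'px': [84.0, 86.0], 'c': [629.2, -1.6], 'size': [144, 129], 'ang': 77.8, 'holes': []}
clock 18.48 tcp [ 0.4883 -0.1621  0.1201] heading -13.42 tilt [-8.e-04  4.e-04 -1.e+00] F [-0.1  0.7  0.3] grip 0.0499 25.0 q [ 0.3   0.48 -0.09  1.98  0.06  0.68 -1.63]
rz -0.003 then shift frac [1.186 0.973 0.   ]
```

Hole confirmed at (0.599, -0.308), with heading -13.5. Going there: shift (1.18, 0.97).

Emit:
{"api": "carry_out", "payload": {"series": [{"rx": 0, "ry": 0, "rz": 0, "tx": 0.2, "ty": 0.162, "tz": 0, "hand": 0.3}, {"rx": 0, "ry": 0, "rz": 0, "tx": 0.2, "ty": 0.162, "tz": 0, "hand": 0.3}, {"rx": 0, "ry": 0, "rz": 0, "tx": 0.2, "ty": 0.162, "tz": 0, "hand": 0.3}, {"rx": 0, "ry": 0, "rz": 0, "tx": 0.2, "ty": 0.162, "tz": 0, "hand": 0.3}, {"rx": 0, "ry": 0, "rz": 0, "tx": 0.2, "ty": 0.162, "tz": 0, "hand": 0.3}, {"rx": 0, "ry": 0, "rz": 0, "tx": 0.18, "ty": 0.16, "tz": 0, "hand": 0.3}, {"rx": 0, "ry": 0, "rz": 0, "tx": 0, "ty": 0, "tz": 0.2, "hand": 0.3}, {"rx": 0, "ry": 0, "rz": 0, "tx": 0, "ty": 0, "tz": 0.2, "hand": 0.3}, {"rx": 0, "ry": 0, "rz": 0, "tx": 0, "ty": 0, "tz": 0.2, "hand": 0.3}, {"rx": 0, "ry": 0, "rz": 0, "tx": 0, "ty": 0, "tz": 0.1, "hand": 0.3}, {"rx": 0, "ry": 0, "rz": 0, "tx": 0, "ty": 0, "tz": 0, "hand": 0.3}, {"rx": 0, "ry": 0, "rz": 0, "tx": 0, "ty": 0, "tz": 0, "hand": 0.3}]}}

```text
clock: 19.48
tcp_pos: [0.5997, -0.3066, 0.0363]
orientation: [-3.12, 0.363, 0.002]
force: [0.7, -0.2, -0.5]
grip_width: 0.0499
gripper_force: 25.0
```

```bash
python3 plan.py .5995 -.3083 .021 -13.4
```

```text
clock 19.48 tcp [ 0.5997 -0.3066  0.0363] heading -13.26 tilt [-9.e-04  1.e-03 -1.e+00] F [ 0.7 -0.2 -0.5] grip 0.0499 25.0 q [ 0.45  0.82 -0.06  1.57  0.06  0.75 -1.44]
rz 0.003 then shift frac [0.001 0.015 0.127]
```

Emit:
{"api": "carry_out", "payload": {"series": [{"rx": 0, "ry": 0, "rz": 0, "tx": 0, "ty": 0.014, "tz": 0.06, "hand": 0.3}, {"rx": 0, "ry": 0, "rz": 0, "tx": 0, "ty": 0, "tz": 0.05, "hand": 0.3}, {"rx": 0, "ry": 0, "rz": 0, "tx": 0, "ty": 0, "tz": 0, "hand": 0.3}, {"rx": 0, "ry": 0, "rz": 0, "tx": 0, "ty": 0, "tz": 0, "hand": 0.3}]}}

```text
clock: 19.82
tcp_pos: [0.5992, -0.3097, 0.0234]
orientation: [3.12, -0.365, 0.0]
force: [-0.5, 0.1, -0.2]
grip_width: 0.0497
gripper_force: 25.0
```

```bash
python3 plan.py .5995 -.3083 .0205 -13.4
```

```text
clock 19.82 tcp [ 0.5992 -0.3097  0.0234] heading -13.35 tilt [-0. -0. -1.] F [-0.5  0.1 -0.2] grip 0.0497 25.0 q [ 0.45  0.84 -0.06  1.57  0.07  0.73 -1.44]
rz 0.001 then shift frac [-0.    -0.012  0.024]
```

Emit:
{"api": "carry_out", "payload": {"series": [{"rx": 0, "ry": 0, "rz": 0, "tx": 0, "ty": -0.008, "tz": 0.022, "hand": 0.3}, {"rx": 0, "ry": 0, "rz": 0, "tx": 0, "ty": 0, "tz": 0, "hand": 0.3}, {"rx": 0, "ry": 0, "rz": 0, "tx": 0, "ty": 0, "tz": 0, "hand": 0.3}, {"rx": 0, "ry": 0, "rz": 0, "tx": 0, "ty": 0, "tz": 0, "hand": 0.95}, {"rx": 0, "ry": 0, "rz": 0, "tx": 0, "ty": 0, "tz": 0, "hand": 0.95}, {"rx": 0, "ry": 0, "rz": 0, "tx": 0, "ty": 0, "tz": 0, "hand": 0.95}, {"rx": 0, "ry": 0, "rz": 0, "tx": 0, "ty": 0, "tz": 0, "hand": 0.95}, {"rx": 0, "ry": 0, "rz": 0, "tx": 0, "ty": 0, "tz": -0.15, "hand": 0.95}, {"rx": 0, "ry": 0, "rz": 0, "tx": 0, "ty": 0, "tz": -0.25, "hand": 0.95}, {"rx": 0, "ry": 0, "rz": 0, "tx": 0, "ty": 0, "tz": -0.25, "hand": 0.95}, {"rx": 0, "ry": 0, "rz": 0, "tx": 0, "ty": 0, "tz": -0.25, "hand": 0.95}, {"rx": 0, "ry": 0, "rz": 0, "tx": -0.25, "ty": 0, "tz": -0.2, "hand": 0.95}, {"rx": 0, "ry": 0, "rz": 0, "tx": -0.25, "ty": 0, "tz": -0.2, "hand": 0.95}, {"rx": 0, "ry": 0, "rz": 0, "tx": -0.25, "ty": 0, "tz": -0.2, "hand": 0.95}, {"rx": 0, "ry": 0, "rz": 0, "tx": -0.25, "ty": 0, "tz": -0.2, "hand": 0.95}, {"rx": 0, "ry": 0, "rz": 0, "tx": -0.25, "ty": 0, "tz": 0, "hand": 0.95}, {"rx": 0, "ry": 0, "rz": 0, "tx": 0, "ty": 0, "tz": 0, "hand": 0.95}, {"rx": 0, "ry": 0, "rz": 0, "tx": 0, "ty": 0, "tz": 0, "hand": 0.95}]}}

```text
clock: 21.32
tcp_pos: [0.4525, -0.2742, 0.2252]
orientation: [3.12, -0.367, 0.001]
force: [0.2, -0.2, 0.2]
grip_width: 0.0837
gripper_force: 0.0
```

```bash
python3 - <<'E'
from h import *
from cell import vision
for n in ("top","wrist"):
    c=vision.camera(n); f=c["frame"]; hsv=cv2.cvtColor(f,cv2.COLOR_RGB2HSV); W=world(c)
    cv2.imwrite(f"pics/{n}F.png",cv2.resize(f[80:280,150:480,::-1],None,fx=2.4,fy=2.4,interpolation=cv2.INTER_CUBIC) if n=="top" else f[:,:,::-1])
    d=(hsv[...,2]<130)&(hsv[...,1]>70)&(hsv[...,0]>3)&(hsv[...,0]<20)
    for r in rects(c,d&(abs(W[...,2]-.043)<.007),.043,35): print(n,"block",r)
    p=(hsv[...,1]>50)&(hsv[...,0]>3)&(hsv[...,0]<25)&(W[...,2]>.006)&(W[...,2]<.022)&(hsv[...,2]>110)
    for r in rects(c,p,.015,80): r.pop("holes"); print(n,"front",r)
E
```

```text
top block {'px': [225.0, 161.0], 'c': [584.0, 269.8], 'size': [79, 54], 'ang': 1.2, 'holes': [([584.4, 271.0], [41.0, 46.0])]}
top block {'px': [300.0, 150.0], 'c': [623.1, 2.4], 'size': [91, 64], 'ang': -11.4, 'holes': [([623.4, 1.9], [53.0, 50.0]), ([650.1, -8.9], [15.0, 14.0])]}
top front {'px': [226.0, 154.0], 'c': [626.0, 271.2], 'size': [189, 123], 'ang': 2.1}
top front {'px': [131.0, 163.0], 'c': [625.0, 616.0], 'size': [261, 158], 'ang': 4.0}
top front {'px': [302.0, 141.0], 'c': [668.8, -7.4], 'size': [210, 140], 'ang': -12.1}
wrist block {'px': [41.0, 89.0], 'c': [624.4, -2.5], 'size': [87, 71], 'ang': -12.1, 'holes': [([623.8, -3.1], [45.0, 43.0])]}
wrist block {'px': [316.0, 40.0], 'c': [599.8, -309.0], 'size': [64, 49], 'ang': -13.4, 'holes': [([599.0, -308.6], [26.0, 27.0])]}
wrist front {'px': [317.0, 46.0], 'c': [597.4, -309.5], 'size': [110, 97], 'ang': 76.6}
wrist front {'px': [58.0, 81.0], 'c': [641.5, -3.1], 'size': [154, 142], 'ang': -12.2}
```

View pics/topF.png

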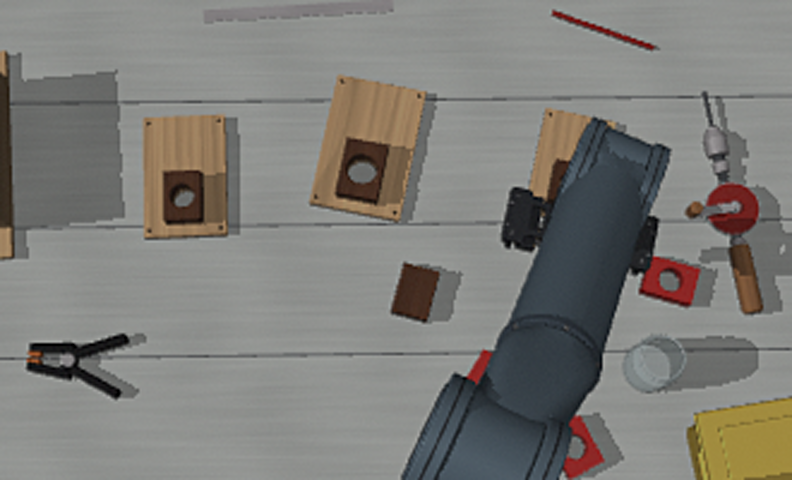

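View pics/wristF.png

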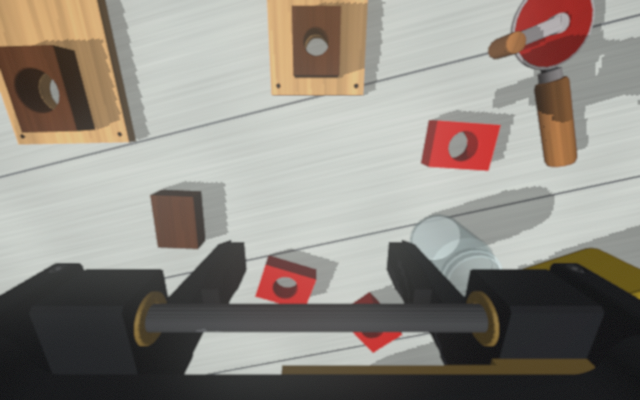

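All three blocks sit over their holes (top crop: medium at (183,197), large at (362,171); wrist: small at (316,42)). Each is within about 2 mm and 1° of its hole by measurement. The fronts, blank, jar, drill and clamp have not visibly moved. Handing in.

```bash
python3 -c "
from cell import workorder
print(workorder.sign_off())"
```

```text
the job is handed in; nothing more can be done
None
```

The job is handed in: all three guard blocks lie on their matching fronts, measured within about 2 mm and 1° of square, and the other items were left alone; sign-off returned no verdict.

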